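Lay the second course on the chill-block stack

ROBOT

A 6-joint arm with a two-finger parallel gripper is mounted at the origin on the work surface. World frame = base frame: x ahead of the robot, y to its left, z up, the work surface at z = 0. Lengths are in m, angles in rad, forces in N, time in s.
With the tool pointing down it reaches from about 0.275 to 0.775 m from the base axis. Payload 14.6 kg.
Tool frame: the origin (TCP) lies midway between the tips of the shut fingers; the grasp point (between the pads) lies 19 mm behind it; z points along the fingers, y is the direction in which the jaws open and shut (so a half turn about z gives the same grasp; the last joint's range is limited). The gripper opens to 85 mm and grips with 20 to 120 N. Pads are 22 mm wide; open, the fingers measure 114 mm over their backs; the gripper's body (76 mm by 85 mm) begins 54 mm behind the grasp point. The pads swing forward as they close: fully open they stand 13 mm farther back than shut.
Start: joints at [-1.449, 0.263, -0.048, 1.259, 0, 1.415], TCP at [0.143, -0.505, 0.231] pointing down, gripper open.
Joint ranges: [-2.65, 2.65], [-0.89, 1.7], [-1.18, 1.37], [-2.13, 2.11], [-1.35, 1.29], [-3.14, 3.14]. Speed limits (rad/s): [1.89, 1.89, 2.57, 2.79, 3.14, 3.14].

INTERFACE

Orientations are given as [roll, pitch, yaw] about the fixed x, y, z axes, in that order (R = Rz(yaw) Ry(pitch) Rx(roll)).
In Python, from cell import arm gives the robot as it stands.
- The arm moves only by the shell command python3 -m pendant 'ROWS' [OPENING]. ROWS is JSON, a list of rows, each a list of 6 numbers: the shift along the tool's x, y, z in cm, then the turn, a rotation vector about the tool's x, y, z in degrees. A call has exactly 8 rows; each row is the pose to reach, as a shift and turn from the pose commanded when the call began, along the tool's axes at that moment; what a row does not reach only later rows make up. A row lasts 1/12 s, in which the tool goes at most 41.7 mm and 7.16 degrees, less where a joint would pass 70% of its speed; a pose out of reach is approached as far as the arm can. A call with a gripper value outside its range is refused whole. OPENING is the gripper command: -1 is shut, 1 is fully open, values between are in proportion, set as the call begins (- or left out, the last holds). The fingers move at their own pace and stop on an object; the grip force is fixed at half the most. Time passes only in rows, so rows that repeat a pose let the fingers close, or fill a call up. It gives the time, the measured TCP pose, the force and the opening at its end, in the units of the state.
- arm.read_state(): the state, without advancing time (a new reading comes with each control period).
- arm.grab_frame(name): name is "scene" or "top"; returns the picture (480x640x3 uint8, red, green, blue); there is no depth.
- arm.camera_info(name): a dict with "camera_matrix" (3x3 intrinsics, pixels), "origin" and "orientation" of the camera in the world. Camera axes: x right, y up, looking along -z (the intrinsics and any distortion apply to the point x, -y, -z); pixel columns grow to the right and rows downward; lengths in m; the calibration is good to about 2 mm. A picture is of the moment at which its call begins. camera_info takes no time and is no camera call.
- arm.job_done(): hands the job in, once; it reports no verdict.
The state is a dict: "time_s": time; "joints": joint angles; "joint_vel": joint speeds; "joint_efforts": joint torques, N m; "position": TCP position; "eef_rot": TCP orientation; "ft_force": force on the tool from outside, world axes, zero at the start; "ft_torque": the same for the moment, N m; "gripper_width": opening from 0.0 (shut) to 1.0 (fully open).
Only numpy, scipy, OpenCV 4.12 (cv2) and the standard library are available. Lean on these libraries where they do the work, as an engineer would, in place of code of your own. Each camera call takes 0.05 s, during which the arm holds its last target. There are 200 camera calls.

TASK

Finish the stack of tapered chill blocks on the green carrier: lay the two brass-coloured loose blocks side by side on top of the two that are already there, crosswise to them and each the same way up as it lies on the bench (one broad side down, the other broad side up), so that their sloping sides nest close together and the layer is flat and centred. Leave the blue block where it is.

Things in the scene. Friction and masses are not known exactly. Their poses are not given: they have to be found in the camera images.
- layer_top (a point): Centre of the flat top, 38 mm above the bench, of two fixed brass-coloured blocks side by side on a fixed green plate (124 x 100). x axis along these blocks, y across both, z up. Top: 64 mm in x, y -28 to +35 mm; fingers lower than it hit it. New blocks lie along y, centred at y = 0, near x = +17 and -17 mm (either on either side); slopes touch at 31 mm between centres, a few mm gap is fine.
- block_down_mid (a point): Centre, 15 mm above its underside, of the loose brass-coloured block lying broad side down: 64 mm long (its x axis), 30 mm high (z up), 38 mm wide underneath, 24 mm on top. Long sides slope; the flat upright ends, 64 mm apart, are the place to grip it. About 170 g. Lay it first: its partner's broad top overhangs it.
- block_up_mid (a point): Centre, 15 mm above its underside, of the loose brass-coloured block lying broad side up: 64 mm long (its x axis), 30 mm high (z up), 24 mm wide underneath, 38 mm on top. Grip it by its flat upright ends, 64 mm apart. About 170 g. Lowered straight down beside its partner, its slope comes to lie along the partner's.
- block_blue_mid (a point): Centre of the loose blue block, same shape and size, lying broad side down. Not wanted: leave it alone.
There are look-alikes about, which are no part of the job. Leave any turquoise look-alike of the part that bears block_down_mid alone.

How it is judged:
On the way:
1. the brass-coloured block that is broad side down lies crosswise on the stack (z of block_down_mid in the frame of layer_top between 0.01 and 0.02 m and horizontal distance between block_down_mid and layer_top below 0.033 m and angle between the x axis of block_down_mid and the y axis of layer_top, either way round below 0.21 rad and angle between block_down_mid's own z axis and vertical below 0.1 rad), for 0.2 s.
At the end, for the whole second after the job is handed in: Both brass-coloured blocks lie flat on the fixed pair, same way up as at the start (height within 4 mm, tilt 4.5 deg), crosswise within 12 deg, one each side of the middle (centres 4 to 30 mm from it), centred lengthwise within 14 mm, at most 44 mm between centres; blue block moved under 30 mm (((x of block_down_mid in the frame of layer_top between 0.004 and 0.03 m and x of block_up_mid in the frame of layer_top between -0.03 and -0.004 m) or (x of block_down_mid in the frame of layer_top between -0.03 and -0.004 m and x of block_up_mid in the frame of layer_top between 0.004 and 0.03 m)) and y of block_down_mid in the frame of layer_top between -0.014 and 0.014 m and y of block_up_mid in the frame of layer_top between -0.014 and 0.014 m and horizontal distance between block_down_mid and block_up_mid below 0.044 m and z of block_down_mid in the frame of layer_top between 0.011 and 0.019 m and z of block_up_mid in the frame of layer_top between 0.011 and 0.019 m and angle between the x axis of each of block_down_mid, block_up_mid and the y axis of layer_top, either way round below 0.21 rad and angle between each of block_down_mid, block_up_mid's own z axis and vertical below 0.08 rad and distance of block_blue_mid from where it was at the start of the episode below 0.03 m); the robot touches nothing.
It fails at once if the blue block is pushed more than 30 mm or carried off (distance of block_blue_mid from where it was at the start of the episode above 0.03 m).
It also fails if it takes over 51 s, if anything falls off the work surface, if the arm or the gripper's body presses on something with over 40 N, if the wrist force passes 120 N, or if a joint passes its speed limit or range.

## Working session

There is one attempt and no reset: what is moved stays moved. The work goes in short steps, Python scripts to look and compute and a shell command to move; the robot and the scene stay as the last step left them, time stands still between calls to the robot, and variables do not carry over. Pictures are saved under pics/ and viewed, about 8 in all and at most 12, crops included, and the job is handed in when it is done.

```bash
ls; mkdir -p pics; python3 - <<'E'
from cell import arm
import cv2
for n in("scene","top"):
    im=arm.grab_frame(n); cv2.imwrite(f"pics/{n}0.png",im[:,:,::-1])
    i=arm.camera_info(n); print(n,i)
print(arm.read_state())
E
```

```text
pics
scene {'camera_matrix': array([[488.944065  ,   0.        , 314.55530122],
       [  0.        , 488.944065  , 246.32904763],
       [  0.        ,   0.        ,   1.        ]]), 'origin': array([1.1161909 , 0.01598148, 0.56664928]), 'orientation': array([0.83840656, 0.01786172, 1.62331023])}
top {'camera_matrix': array([[465.12627825,   0.        , 315.3376568 ],
       [  0.        , 465.12627825, 243.64486176],
       [  0.        ,   0.        ,   1.        ]]), 'origin': array([ 0.4505744 , -0.01143351,  0.80772273]), 'orientation': array([ 0.11207948, -0.02611614, -1.5906906 ])}
{'time_s': 0.1, 'joints': array([-1.44925741e+00,  2.63499264e-01, -4.88501965e-02,  1.25941452e+00,
        1.04258816e-06,  1.41549203e+00]), 'joint_vel': array([-0.0011597 , -0.00095231,  0.00369885,  0.00079877, -0.00078462,
       -0.0007814 ]), 'joint_efforts': array([ 3.84646279e-03, -6.38577604e+01,  3.85061467e+01,  1.00480029e-02,
       -1.00257930e-04,  1.44844836e-05]), 'position': array([ 0.14345677, -0.50476961,  0.2308692 ]), 'eef_rot': array([-3.14063680e+00, -1.50708022e-04,  2.76843144e-01]), 'ft_force': array([ 0.56822913, -0.14241762, -0.42858078]), 'ft_torque': array([ 0.02585473, -0.02377402, -0.00312833]), 'gripper_width': 0.9983069281106702}
```

View pics/top0.png

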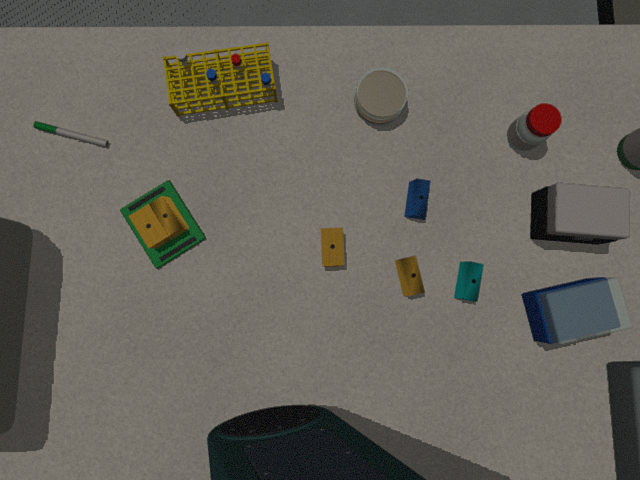

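View pics/scene0.png

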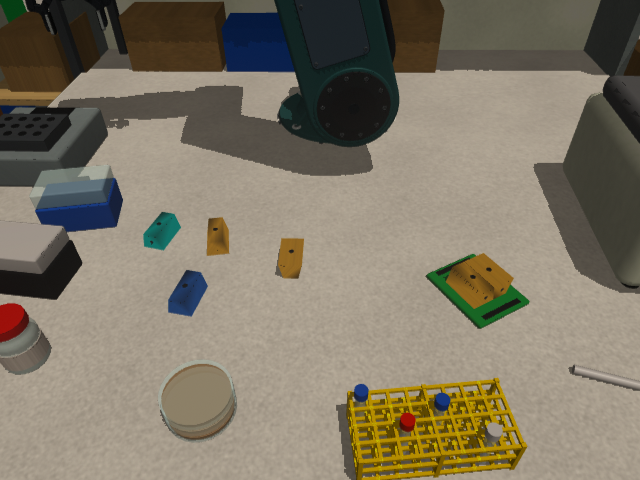

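```bash
cat > h.py <<'E'
import numpy as np,cv2
from scipy.spatial.transform import Rotation as R
from cell import arm
def cast(n,px,z):
    i=arm.camera_info(n);K=i["camera_matrix"]
    d=np.linalg.solve(K,np.array([px[0],px[1],1.]));d[1:]*=-1
    d=R.from_euler("xyz",i["orientation"]).apply(d);o=i["origin"]
    return o+d*(z-o[2])/d[2]
def mask(im,lo,hi):
    h=cv2.cvtColor(im,cv2.COLOR_RGB2HSV);return cv2.inRange(h,lo,hi)
def crop(im,c,w,hh,s):
    x,y=int(c[0]-w/2),int(c[1]-hh/2)
    return cv2.resize(im[y:y+hh,x:x+w,::-1],None,fx=s,fy=s,interpolation=cv2.INTER_CUBIC)
E
python3 - <<'E'
from h import *
t=arm.grab_frame("top");s=arm.grab_frame("scene")
a=np.hstack([crop(t,(163,224),100,100,4),crop(t,(385,250),100,100,4)])
b=np.hstack([crop(s,(478,285),120,90,3.333),crop(s,(245,250),120,90,3.333)])
cv2.imwrite("pics/c1.png",np.vstack([a,b[:200+0*1] if 0 else cv2.resize(b,(800,200))])) if 0 else cv2.imwrite("pics/c1.png",cv2.resize(np.vstack([a,b[:, :800]]),None,fx=.85,fy=.85))
print(a.shape,b.shape)
for n,im in(("top",t),("scene",s)):
    m=mask(im,(12,120,60),(24,255,255))
    for c in cv2.findContours(m,cv2.RETR_EXTERNAL,cv2.CHAIN_APPROX_NONE)[0]:
        if 300<cv2.contourArea(c)<4000:
            r=cv2.minAreaRect(c);x,y,w,h=cv2.boundingRect(c)
            g=cv2.cvtColor(im,cv2.COLOR_RGB2GRAY);
            f=np.zeros_like(m);cv2.drawContours(f,[cv2.convexHull(c)],0,255,-1);f=cv2.erode(f,np.ones((5,5)))
            k=((g<55)&(f>0)).astype(np.uint8)
            _,_,st,ce=cv2.connectedComponentsWithStats(k)
            print(n,r,[(q.round(1),w_[4]) for q,w_ in zip(ce[1:],st[1:]) if w_[4]>3])
            if n=="top":
                B=cv2.boxPoints(r);print(np.array([cast(n,p,.03)[:2] for p in B]).round(4).tolist())
E
```

```text
(400, 800, 3) (300, 800, 3)
top ((409.236083984375, 276.0032958984375), (37.333412170410156, 20.95709991455078), 76.75948333740234) [(array([403.5, 261. ]), np.int32(4)), (array([413.1, 274.8]), np.int32(18))]
[[0.5073, -0.1667], [0.5148, -0.2016], [0.4536, -0.2133], [0.4463, -0.1787]]
top ((332.25189208984375, 246.79339599609375), (38.52881622314453, 22.152984619140625), 87.51044464111328) [(array([332.2, 246.2]), np.int32(11))]
[[0.5641, -0.0425], [0.5652, -0.08], [0.4999, -0.0811], [0.499, -0.0439]]
top ((158.5842742919922, 221.63482666015625), (41.763916015625, 44.625911712646484), 57.9946174621582) [(array([164.6, 215.4]), np.int32(13)), (array([177.8, 227.7]), np.int32(50)), (array([148. , 225.5]), np.int32(14)), (array([161.9, 240.8]), np.int32(17))]
[[0.5901, 0.2788], [0.6296, 0.2165], [0.5685, 0.1787], [0.5298, 0.2408]]
scene ((478.7724304199219, 279.2146301269531), (55.59973907470703, 49.28681182861328), 43.66777801513672) [(array([488.3, 269. ]), np.int32(13)), (array([472.5, 276.4]), np.int32(16))]
scene ((290.0, 257.5000305175781), (23.62982749938965, 40.107330322265625)
[... 405 characters left out ...]
6)), (array([404.5,  54.5]), np.int32(186)), (array([419.5,  52.8]), np.int32(4)), (array([433. ,  52.5]), np.int32(10)), (array([423.5,  55. ]), np.int32(4)), (array([416.7,  57. ]), np.int32(7)), (array([432.,  58.]), np.int32(5)), (array([415.4,  61.2]), np.int32(13)), (array([412.9,  66.3]), np.int32(25)), (array([419.2,  63.8]), np.int32(4)), (array([400.2,  67.2]), np.int32(23)), (array([427.,  65.]), np.int32(4))]
scene ((173.5, 37.5), (95.0, 65.0), 0.0) [(array([167.1,  36.4]), np.int32(3426)), (array([208.5,  54.8]), np.int32(4)), (array([213.5,  57. ]), np.int32(4)), (array([208.4,  62.5]), np.int32(23)), (array([176.9,  66.6]), np.int32(12)), (array([204.4,  66.6]), np.int32(16))]
```

View pics/c1.png

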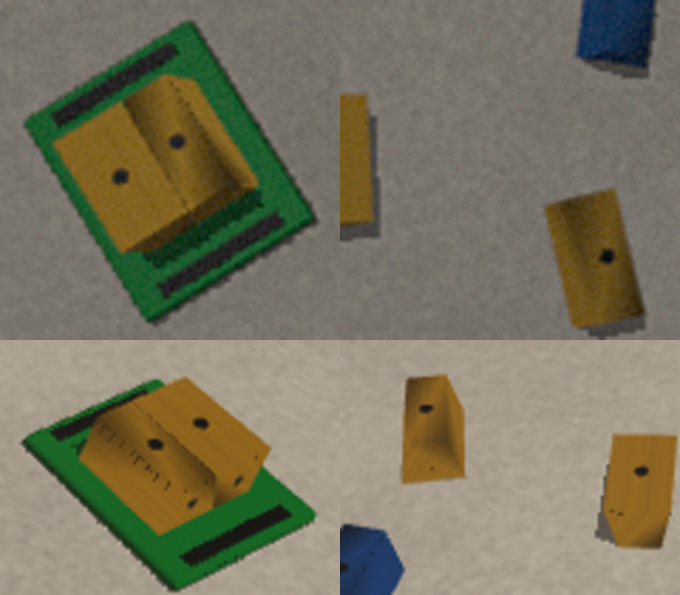

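```bash
python3 - <<'E'
from h import *
def tri(a,b):
    o1=arm.camera_info("top")["origin"];o2=arm.camera_info("scene")["origin"]
    d1=cast("top",a,0)-o1;d2=cast("scene",b,0)-o2
    t=np.linalg.lstsq(np.c_[d1,-d2],o2-o1,rcond=None)[0]
    p,q=o1+t[0]*d1,o2+t[1]*d2
    return ((p+q)/2).round(4),np.linalg.norm(p-q).round(4)
P={"SU":((148,225.5),(488.3,269),.038),"SD":((164.6,215.4),(472.5,276.4),.038),"U":((332.2,246.2),(291,251),.03),"D":((413.1,274.8),(214.9,228.9),.03)}
C={}
for k,(a,b,z) in P.items():
    c1,c2=cast("top",a,z),cast("scene",b,z);C[k]=(c1+c2)[:2]/2
    print(k,tri(a,b),c1[:2].round(4),c2[:2].round(4))
v=C["SU"]-C["SD"];print("layer c",(C["SU"]+C["SD"])/2,"dist",np.linalg.norm(v),"y-axis yaw",np.degrees(np.arctan2(v[1],v[0])))
# green plate orientation, U and D top-edge directions
t=arm.grab_frame("top")
m=mask(t,(55,120,40),(75,255,255));m[:, 300:]=0;m[:150]=0
c=cv2.convexHull(cv2.findNonZero(m));r=cv2.minAreaRect(c)
B=np.array([cast("top",p,.006)[:2] for p in cv2.boxPoints(r)]);print("plate",B.mean(0),[(np.linalg.norm(e).round(4),np.degrees(np.arctan2(e[1],e[0])).round(1)) for e in B-np.roll(B,1,0)])
E
```

```text
SU (array([0.5719, 0.2436, 0.0374]), np.float64(0.0003)) [0.5718 0.2436] [0.5725 0.2432]
SD (array([0.5885, 0.2167, 0.0373]), np.float64(0.0001)) [0.5883 0.2165] [0.5892 0.2164]
U (array([ 0.533 , -0.0622,  0.0297]), np.float64(0.0009)) [ 0.5329 -0.0618] [ 0.5332 -0.0626]
D (array([ 0.4824, -0.1974,  0.0306]), np.float64(0.0017)) [ 0.4823 -0.1967] [ 0.4815 -0.1986]
layer c [0.5804478  0.22990708] dist 0.031643740220490796 y-axis yaw 121.729112168746
plate [0.57969141 0.22917751] [(np.float64(0.1224), np.float64(31.9)), (np.float64(0.0993), np.float64(-57.8)), (np.float64(0.1236), np.float64(-148.6)), (np.float64(0.0981), np.float64(121.5))]
```

```bash
cat >> h.py <<'E'
def go(x,y,z,yaw,s=0):
    st=arm.read_state();Rt=R.from_euler("xyz",st["eef_rot"]);T=R.from_euler("xyz",[180,0,yaw],degrees=True)
    d=Rt.inv().apply(np.array([x,y,z])-st["position"])*100
    r=(Rt.inv()*T).as_rotvec(degrees=True)
    if s*r[2]<0: r=-r/np.linalg.norm(r)*(360-np.linalg.norm(r))
    print("t",st["time_s"],"row",d.round(2),r.round(1),"w",round(st["gripper_width"],3),"F",st["ft_force"].round(1))
E
python3 -c "
from h import *
go(.482,-.1975,.15,101)"; python3 -m pendant --help | head -20
```

```text
t 0.25 row [ 40.97 -20.32   8.12] [ -0.   -0.  -85.1] w 1.0 F [-0.9  0.3 -0.5]invalid input: not JSON, or not a number
```

```bash
python3 -m pendant '[[41,-20.3,8.1,0,0,-85],[41,-20.3,8.1,0,0,-85],[41,-20.3,8.1,0,0,-85],[41,-20.3,8.1,0,0,-85],[41,-20.3,8.1,0,0,-85],[41,-20.3,8.1,0,0,-85],[41,-20.3,8.1,0,0,-85],[41,-20.3,8.1,0,0,-85]]' 1; python3 -c "
from h import *
go(.482,-.1975,.10,101)"
```

```text
time_s: 0.92
position: [0.3877, -0.2829, 0.173]
eef_rot: [3.141, 0.0, 1.283]
ft_force: [-0.1, -1.0, 0.1]
gripper_width: 0.998
t 0.9167 row [10.86  6.61  7.3 ] [  0.    0.  -27.5] w 0.998 F [-0.1 -1.   0.1]
```

```bash
python3 -m pendant '[[3,1.6,1,0,0,-7],[6,3.2,3,0,0,-14],[9,5,5,0,0,-21],[9,5,6.5,0,0,-24],[9,5,6.5,0,0,-24],[9,5,6.5,0,0,-24],[9,5,6.5,0,0,-24],[9,5,6.5,0,0,-24]]'; python3 -c "
from h import *
t=arm.grab_frame('top');s=arm.grab_frame('scene')
cv2.imwrite('pics/c2.png',np.hstack([crop(t,(410,276),130,150,3),crop(s,(217,220),130,150,3)]))
go(.482,-.1975,.0,101)"
```

```text
time_s: 1.58
position: [0.4605, -0.2139, 0.1093]
eef_rot: [3.14, 0.001, 1.693]
ft_force: [-0.2, -0.4, -0.7]
gripper_width: 1.001
t 1.6833 row [ 1.37  2.32 10.91] [ 0.1  0.1 -4. ] w 1.002 F [0.  0.7 0.3]
```

View pics/c2.png

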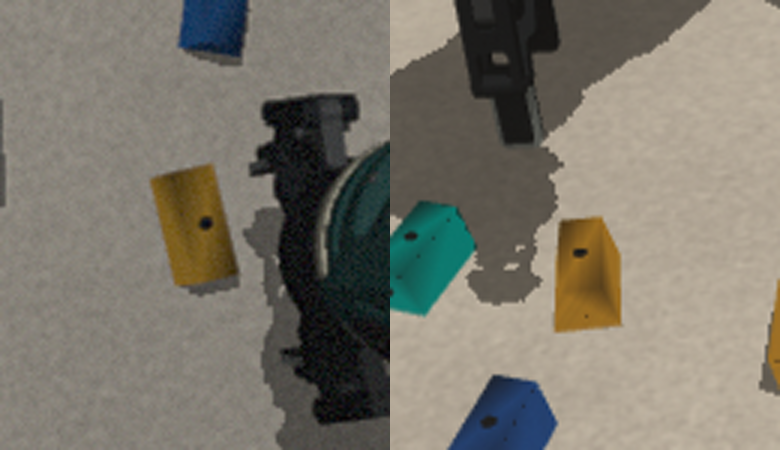

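The block stands clear and unoccluded (dot at about 412,275 in top); the gripper is about 27 mm short of it. I'll align, then descend.

```bash
python3 -m pendant '[[1.4,2.3,0,0.1,0.1,-4],[1.4,2.3,2,0.1,0.1,-4],[1.4,2.3,4,0.1,0.1,-4],[1.4,2.3,5,0.1,0.1,-4],[1.4,2.3,5,0.1,0.1,-4],[1.4,2.3,5,0.1,0.1,-4],[1.4,2.3,5,0.1,0.1,-4],[1.4,2.3,5,0.1,0.1,-4]]'; python3 -c "
from h import *
go(.482,-.1975,.0,101)"
```

```text
time_s: 2.35
position: [0.4821, -0.1967, 0.0592]
eef_rot: [-3.141, -0.001, 1.765]
ft_force: [0.0, -1.2, 0.1]
gripper_width: 1.0
t 2.35 row [-0.08 -0.02  5.92] [-0.  -0.   0.1] w 1.0 F [ 0.  -1.2  0.1]
```

```bash
python3 -m pendant '[[-0.1,0,1.5,0,0,0],[-0.1,0,3,0,0,0],[-0.1,0,4.5,0,0,0],[-0.1,0,5.4,0,0,0],[-0.1,0,5.9,0,0,0],[-0.1,0,5.9,0,0,0],[-0.1,0,5.9,0,0,0],[-0.1,0,5.9,0,0,0]]' && python3 -m pendant '[[0,0,0,0,0,0],[0,0,0,0,0,0],[0,0,0,0,0,0],[0,0,0,0,0,0],[0,0,0,0,0,0],[0,0,0,0,0,0],[0,0,0,0,0,0],[0,0,0,0,0,0]]' -1;  python3 -c "
from h import *
go(.482,-.1975,.0,101)"
```

```text
time_s: 3.02
position: [0.4821, -0.1973, -0.0001]
eef_rot: [-3.141, -0.001, 1.765]
ft_force: [0.5, -0.4, -0.4]
gripper_width: 1.0
time_s: 3.68
position: [0.4821, -0.1972, -0.0]
eef_rot: [-3.141, -0.001, 1.766]
ft_force: [-1.9, 0.7, 9.6]
gripper_width: 0.739
t 3.6833 row [-0.03 -0.01 -0.  ] [-0.  -0.1  0.2] w 0.739 F [-1.9  0.7  9.6]
```

```bash
python3 -m pendant '[[0,0,-1,0,0,0],[0,0,-3,0,0,0],[0,0,-6,0,0,0],[0,0,-9,0,0,0],[0,0,-11,0,0,0],[0,0,-12,0,0,0],[0,0,-12,0,0,0],[0,0,-12,0,0,0]]';  python3 -c "
from h import *
t=arm.grab_frame('top');s=arm.grab_frame('scene')
cv2.imwrite('pics/c3.png',np.hstack([crop(t,(410,276),130,150,3),crop(s,(217,180),130,150,3)]))
go(.5954,.2389,.12,211.7,-1)"
```

```text
time_s: 4.35
position: [0.482, -0.1972, 0.1191]
eef_rot: [-3.14, -0.001, 1.765]
ft_force: [-1.1, 0.3, -2.4]
gripper_width: 0.741
t 4.45 row [40.56 19.61 -0.12] [   0.    -0.3 -110.5] w 0.736 F [ 1.3 -0.9 -1.9]
```

View pics/c3.png

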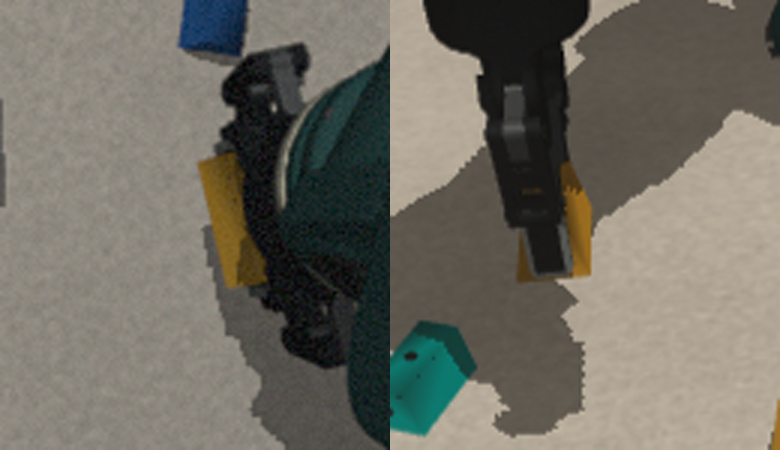

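```bash
python3 -m pendant '[[2,1,0,0,0,-7],[6,3,0,0,0,-14],[9,4.5,0,0,0,-21],[12,6,0,0,0,-28],[15,7.5,0,0,0,-35],[18,9,0,0,0,-42],[21,10.5,0,0,0,-49],[24,12,0,0,0,-56]]';  python3 -c "
from h import *
go(.5954,.2389,.12,211.7,-1)"
```

```text
time_s: 5.12
position: [0.5528, 0.0632, 0.1182]
eef_rot: [-3.141, -0.004, 2.749]
ft_force: [0.4, -0.2, -2.8]
gripper_width: 0.731
t 5.1167 row [ 2.79 17.86 -0.17] [  0.1  -0.2 -54.2] w 0.731 F [ 0.4 -0.2 -2.8]
```

```bash
python3 -m pendant '[[0.3,3,0,0,0,-7],[0.7,6,0,0,0,-14],[1.1,9,0,0,0,-21],[1.5,11.5,0,0,0,-28],[2,14,0,0,0,-35],[2.4,16,0,0,0,-42],[2.7,17.5,0,0,0,-49],[2.8,17.8,0,0,-0.2,-54]]' && python3 -m pendant '[[0,0,0,0,0,0],[0,0,0,0,0,0],[0,0,0,0,0,0],[0,0,0,0,0,0],[0,0,0,0,0,0],[0,0,0,0,0,0],[0,0,0,0,0,0],[0,0,0,0,0,0]]' ; python3 -c "
from h import *
t=arm.grab_frame('top');s=arm.grab_frame('scene')
cv2.imwrite('pics/c4.png',np.hstack([crop(t,(170,220),130,150,3),crop(s,(478,250),130,150,3)]))
go(.5954,.2389,.06,211.7)"
```

```text
time_s: 5.78
position: [0.5963, 0.2386, 0.1177]
eef_rot: [3.14, 0.0, -2.589]
ft_force: [-0.2, 0.2, -2.6]
gripper_width: 0.735
time_s: 6.45
position: [0.5966, 0.2362, 0.1196]
eef_rot: [3.141, 0.002, -2.598]
ft_force: [0.2, -0.1, -1.5]
gripper_width: 0.741
t 6.55 row [-0.02  0.28  5.96] [ 0.   0.1 -0.6] w 0.736 F [-0.9 -0.6 -1.2]
```

View pics/c4.png

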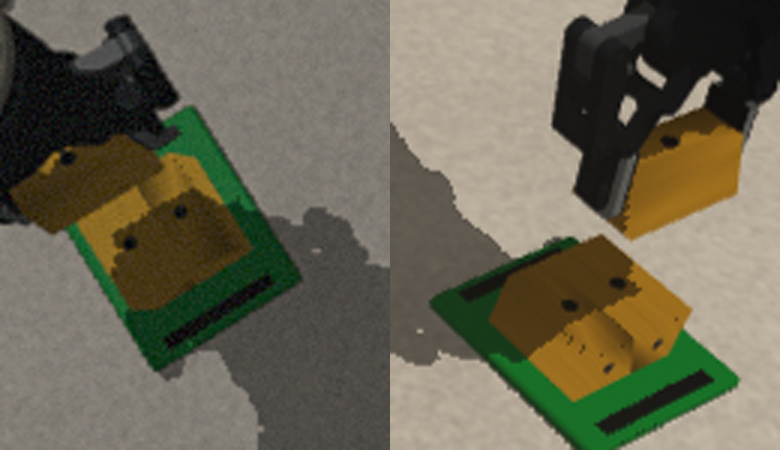

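```bash
python3 -c "
from h import *
p=(cast('top',(127.7,197.7),.15)+cast('scene',(506.3,222),.15))/2
print(cast('top',(127.7,197.7),.15),cast('scene',(506.3,222),.15))
u=np.array([np.cos(np.radians(31.7)),np.sin(np.radians(31.7))]);d=p[:2]-[.5805,.2297];print('layer xy',d@u,d@[-u[1],u[0]])
d=arm.read_state()['position'][:2]-[.5805,.2297];print('tcp',d@u,d@[-u[1],u[0]])
"; python3 -m pendant '[[0,0.3,1,0,0.1,-0.6],[0,0.3,3,0,0.1,-0.6],[0,0.3,5,0,0.1,-0.6],[0,0.3,6,0,0.1,-0.6],[0,0.3,6,0,0.1,-0.6],[0,0.3,6,0,0.1,-0.6],[0,0.3,6,0,0.1,-0.6],[0,0.3,6,0,0.1,-0.6]]'; python3 -c "
from h import *
go(.5954,.2389,.039,211.7)"
```

```text
[0.59463871 0.23589661 0.15      ] [0.59696061 0.23751153 0.15      ]
layer xy 0.016697564523034038 -0.00208039652034797
tcp 0.01712424893048373 -0.0028327207239889586
time_s: 7.22
position: [0.5957, 0.2393, 0.0606]
eef_rot: [3.141, 0.002, -2.587]
ft_force: [-0.4, 0.6, -1.5]
gripper_width: 0.739
t 7.2167 row [ 0.05 -0.02  2.16] [0.  0.1 0.1] w 0.739 F [-0.4  0.6 -1.5]
```

```bash
python3 -m pendant '[[0,0,0.5,0,0,0],[0,0,1,0,0,0],[0,0,1.4,0,0,0],[0,0,1.7,0,0,0],[0,0,1.9,0,0,0],[0,0,2.05,0,0,0],[0,0,2.15,0,0,0],[0,0,2.15,0,0,0]]'; python3 -c "
from h import *
go(.5954,.2389,.038,211.7)"
```

```text
time_s: 7.88
position: [0.5951, 0.2391, 0.0382]
eef_rot: [3.141, 0.0, -2.587]
ft_force: [0.3, 0.3, -1.7]
gripper_width: 0.735
t 7.8833 row [-0.02 -0.03  0.02] [0.  0.  0.1] w 0.735 F [ 0.3  0.3 -1.7]
```

```bash
python3 -m pendant '[[0,0,0.03,0,0,0],[0,0,0.06,0,0,0],[0,0,0.1,0,0,0],[0,0,0.13,0,0,0],[0,0,0.13,0,0,0],[0,0,0.13,0,0,0],[0,0,0.13,0,0,0],[0,0,0.13,0,0,0]]'
```

```text
time_s: 8.55
position: [0.5952, 0.2391, 0.038]
eef_rot: [3.141, 0.001, -2.587]
ft_force: [-5.9, -0.7, 14.5]
gripper_width: 0.74
```

Contact at 14.5 N. I'll release it and rise.

```bash
python3 -m pendant '[[0,0,-0.05,0,0,0],[0,0,-0.05,0,0,0],[0,0,-0.05,0,0,0],[0,0,-0.05,0,0,0],[0,0,-0.05,0,0,0],[0,0,-0.05,0,0,0],[0,0,-0.05,0,0,0],[0,0,-0.05,0,0,0]]' 1 && python3 -m pendant '[[0,0,-0.5,0,0,0],[0,0,-1.5,0,0,0],[0,0,-3,0,0,0],[0,0,-5,0,0,0],[0,0,-7,0,0,0],[0,0,-9,0,0,0],[0,0,-10,0,0,0],[0,0,-10,0,0,0]]'; python3 -c "
from h import *
go(.533,-.0622,.12,91.2,1)"
```

```text
time_s: 9.22
position: [0.595, 0.2391, 0.0372]
eef_rot: [3.141, 0.0, -2.587]
ft_force: [-0.7, -0.6, 0.7]
gripper_width: 1.001
time_s: 9.88
position: [0.5962, 0.2393, 0.1401]
eef_rot: [-3.141, 0.004, -2.587]
ft_force: [0.2, -0.2, 0.1]
gripper_width: 0.999
t 9.8833 row [ 21.25 -22.31   1.93] [  0.2   0.2 120.6] w 0.999 F [ 0.2 -0.2  0.1]
```

```bash
python3 -m pendant '[[1,-1,0,0,0,7],[3,-3,0,0,0,14],[4.5,-4.7,0,0,0,21],[6,-6.3,0,0,0,28],[7.5,-8,0,0,0,35],[9,-9.5,0,0,0,42],[10.5,-11,0,0,0,49],[12,-12.6,0,0,0,56]]' && python3 -c "
from h import *
go(.533,-.0622,.12,91.2,1)
t=arm.grab_frame('top');s=arm.grab_frame('scene')
cv2.imwrite('pics/c5.png',np.hstack([crop(t,(170,220),130,150,3),crop(s,(478,265),130,150,3)]))
"
```

```text
time_s: 10.55
position: [0.5585, 0.0678, 0.1362]
eef_rot: [3.141, -0.002, 2.712]
ft_force: [0.6, 0.7, -0.0]
gripper_width: 0.994
t 10.55 row [ -3.09 -12.88   1.62] [-0.  -0.1 64.2] w 0.994 F [ 0.6  0.7 -0. ]
```

View pics/c5.png

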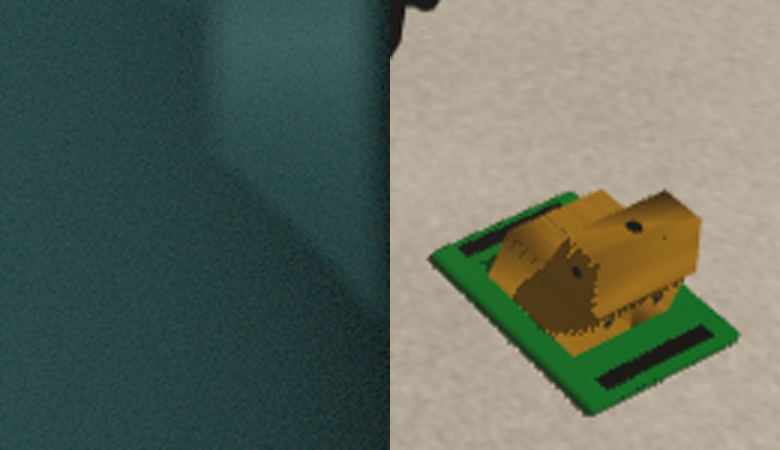

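D lies crosswise on the pair, with its top dot near scene (494,265); the arm hides the top view. I'll measure it while moving on to U.

```bash
python3 -c "
from h import *
p=cast('scene',(494,265.3),.068)
u=np.array([np.cos(np.radians(31.7)),np.sin(np.radians(31.7))]);d=p[:2]-[.5805,.2297];print('layer xy',d@u,d@[-u[1],u[0]])
"; python3 -m pendant '[[-0.4,-1.8,0,0,0,7],[-0.8,-3.6,0.5,0,0,14],[-1.2,-5.4,1,0,0,21],[-1.6,-7.2,1.6,0,0,28],[-2,-9,1.6,0,0,35],[-2.4,-10.6,1.6,0,0,42],[-2.8,-12,1.6,0,0,49],[-3.1,-12.8,1.6,0,0,56]]';python3 -m pendant '[[0,0,0,0,0,7],[0,0,0,0,0,7],[0,0,0,0,0,7],[0,0,0,0,0,7],[0,0,0,0,0,7],[0,0,0,0,0,7],[0,0,0,0,0,7],[0,0,0,0,0,7]]'; python3 -c "
from h import *
go(.533,-.0622,.0,91.2,1)
t=arm.grab_frame('top');s=arm.grab_frame('scene')
cv2.imwrite('pics/c6.png',np.hstack([crop(t,(332,246),130,150,3),crop(s,(290,230),130,150,3)]))"
```

```text
layer xy 0.01808906593948123 0.0010040956505358075
time_s: 11.32
position: [0.5346, -0.0615, 0.1203]
eef_rot: [-3.141, -0.001, 1.736]
ft_force: [-0.7, 0.3, 1.1]
gripper_width: 0.997
time_s: 11.98
position: [0.5351, -0.0606, 0.121]
eef_rot: [-3.142, -0.001, 1.62]
ft_force: [-0.6, -0.2, -0.2]
gripper_width: 1.002
t 11.9833 row [-0.16 -0.22 12.1 ] [-0.  -0.   1.6] w 1.002 F [-0.6 -0.2 -0.2]
```

View pics/c6.png

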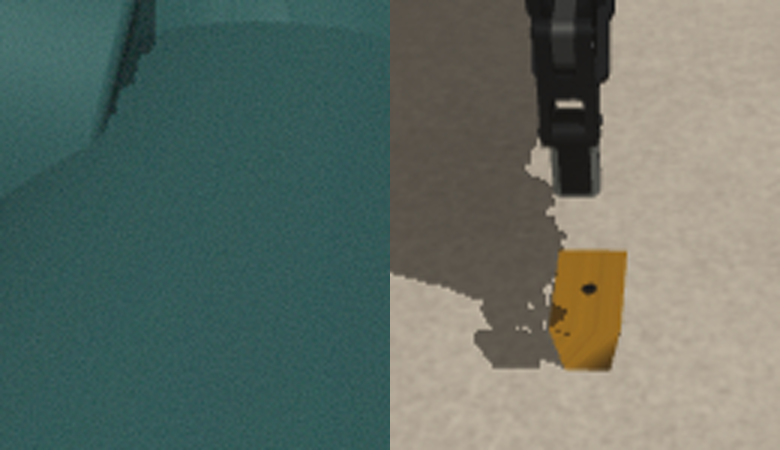

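```bash
python3 -m pendant '[[-0.1,-0.2,1,0,0,1.6],[-0.2,-0.2,3,0,0,1.6],[-0.2,-0.2,5,0,0,1.6],[-0.2,-0.2,6,0,0,1.6],[-0.2,-0.2,6,0,0,1.6],[-0.2,-0.2,6,0,0,1.6],[-0.2,-0.2,6,0,0,1.6],[-0.2,-0.2,6,0,0,1.6]]'; python3 -c "
from h import *
go(.533,-.0622,.0,91.2)"
```

```text
time_s: 12.75
position: [0.5337, -0.0629, 0.0619]
eef_rot: [3.14, -0.0, 1.591]
ft_force: [-0.2, -0.6, -0.2]
gripper_width: 0.998
t 12.75 row [ 0.07 -0.08  6.19] [ 0.1 -0.  -0. ] w 0.998 F [-0.2 -0.6 -0.2]
```

```bash
python3 -m pendant '[[0.05,-0.05,1.5,0,0,0],[0.05,-0.05,3,0,0,0],[0.05,-0.05,4.5,0,0,0],[0.05,-0.05,5.5,0,0,0],[0.05,-0.05,6.1,0,0,0],[0.05,-0.05,6.1,0,0,0],[0.05,-0.05,6.1,0,0,0],[0.05,-0.05,6.1,0,0,0]]' && python3 -m pendant '[[0,0,0,0,0,0],[0,0,0,0,0,0],[0,0,0,0,0,0],[0,0,0,0,0,0],[0,0,0,0,0,0],[0,0,0,0,0,0],[0,0,0,0,0,0],[0,0,0,0,0,0]]' -1
```

```text
time_s: 13.42
position: [0.5332, -0.0624, 0.0009]
eef_rot: [3.141, -0.0, 1.591]
ft_force: [0.1, 0.1, 1.0]
gripper_width: 0.998
time_s: 14.08
position: [0.5331, -0.0623, 0.0009]
eef_rot: [3.14, -0.0, 1.591]
ft_force: [-2.0, 1.0, 10.6]
gripper_width: 0.737
```

```bash
python3 -m pendant '[[0,0,-1,0,0,0],[0,0,-3,0,0,0],[0,0,-6,0,0,0],[0,0,-9,0,0,0],[0,0,-12,0,0,0],[0,0,-14,0,0,0],[0,0,-14,0,0,0],[0,0,-14,0,0,0]]';  python3 -c "
from h import *
go(.566,.2208,.14,211.7,-1)"
```

```text
time_s: 14.75
position: [0.5331, -0.0625, 0.1407]
eef_rot: [3.14, -0.0, 1.591]
ft_force: [0.7, 0.4, -2.5]
gripper_width: 0.735
t 14.75 row [28.25  3.86  0.09] [ 1.000e-01  1.000e-01 -1.205e+02] w 0.735 F [ 0.7  0.4 -2.5]
```

```bash
python3 -m pendant '[[1.5,0.2,0,0,0,-7],[3,0.4,0,0,0,-14],[5,0.7,0,0,0,-21],[7,1,0,0,0,-28],[9,1.2,0,0,0,-35],[11,1.5,0,0,0,-42],[13,1.8,0,0,0,-49],[15,2,0,0,0,-56]]';  python3 -c "
from h import *
go(.566,.2208,.14,211.7,-1)"
```

```text
time_s: 15.42
position: [0.549, 0.089, 0.1385]
eef_rot: [-3.141, -0.003, 2.574]
ft_force: [0.7, -0.7, -1.6]
gripper_width: 0.74
t 15.4167 row [ 5.64 12.03 -0.14] [  0.   -0.2 -64.2] w 0.74 F [ 0.7 -0.7 -1.6]
```

```bash
python3 -m pendant '[[0.8,1.7,0,0,0,-7],[1.5,3.2,0,0,0,-14],[2.2,4.8,0,0,0,-21],[3,6.4,0,0,0,-28],[3.7,8,0,0,0,-35],[4.4,9.5,0,0,0,-42],[5.1,11,0,0,0,-49],[5.6,12,0,0,0,-56]]'; python3 -m pendant '[[0,0,0,0,0,-7],[0,0,0,0,0,-7],[0,0,0,0,0,-7],[0,0,0,0,0,-7],[0,0,0,0,0,-7],[0,0,0,0,0,-7],[0,0,0,0,0,-7],[0,0,0,0,0,-7]]'; python3 -c "
from h import *
t=arm.grab_frame('top');s=arm.grab_frame('scene')
cv2.imwrite('pics/c7.png',np.hstack([crop(t,(150,205),130,150,3),crop(s,(478,245),130,150,3)]))
go(.566,.2208,.08,211.7)"
```

```text
time_s: 16.08
position: [0.567, 0.2204, 0.1384]
eef_rot: [3.14, -0.002, -2.731]
ft_force: [0.1, -0.4, -1.8]
gripper_width: 0.74
time_s: 16.75
position: [0.5677, 0.2191, 0.1403]
eef_rot: [3.141, 0.0, -2.616]
ft_force: [0.1, -0.6, -2.4]
gripper_width: 0.736
t 16.85 row [0.06 0.23 6.03] [ 0.   0.  -1.6] w 0.741 F [ 0.5 -0.  -0.6]
```

View pics/c7.png

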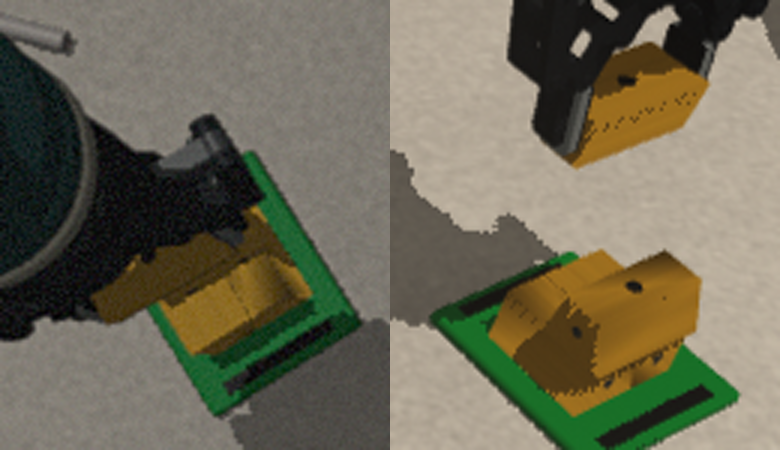

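```bash
python3 -c "
from h import *
u=np.array([np.cos(np.radians(31.7)),np.sin(np.radians(31.7))])
for p in (cast('scene',(492,196.7),.1695),arm.read_state()['position']):
  d=p[:2]-[.5805,.2297];print('layer xy',d@u,d@[-u[1],u[0]])
"; python3 -m pendant '[[0,0.2,1,0,0,-1.6],[0.1,0.2,3,0,0,-1.6],[0.1,0.2,5,0,0,-1.6],[0.1,0.2,6,0,0,-1.6],[0.1,0.2,6,0,0,-1.6],[0.1,0.2,6,0,0,-1.6],[0.1,0.2,6,0,0,-1.6],[0.1,0.2,6,0,0,-1.6]]'; python3 -c "
from h import *
go(.566,.2208,.04,211.7)"
```

```text
layer xy -0.016017196261416688 -0.0005862049248716035
layer xy -0.016452918175238126 -0.002271030411516662
time_s: 17.52
position: [0.5665, 0.2207, 0.0813]
eef_rot: [3.141, 0.002, -2.587]
ft_force: [-0.6, 1.2, -1.5]
gripper_width: 0.736
t 17.5167 row [0.04 0.03 4.13] [0.  0.1 0.1] w 0.736 F [-0.6  1.2 -1.5]
```

```bash
python3 -m pendant '[[0.1,0,0.8,0,0.1,0],[0.1,0,1.6,0,0.1,0],[0.1,0,2.4,0,0.1,0],[0.1,0,3,0,0.1,0],[0.1,0,3.5,0,0.1,0],[0.1,0,3.9,0,0.1,0],[0.1,0,4.05,0,0.1,0],[0.1,0,4.05,0,0.1,0]]'; python3 -m pendant '[[0,0,0.03,0,0,0],[0,0,0.06,0,0,0],[0,0,0.1,0,0,0],[0,0,0.1,0,0,0],[0,0,0.1,0,0,0],[0,0,0.1,0,0,0],[0,0,0.1,0,0,0],[0,0,0.1,0,0,0]]'
```

```text
time_s: 18.18
position: [0.5648, 0.22, 0.0395]
eef_rot: [3.141, -0.002, -2.587]
ft_force: [-0.8, 0.8, -1.2]
gripper_width: 0.739
time_s: 18.85
position: [0.5651, 0.22, 0.039]
eef_rot: [3.141, -0.001, -2.587]
ft_force: [-1.2, -1.0, 4.0]
gripper_width: 0.74
```

```bash
python3 -m pendant '[[0,0,0,0,0,0],[0,0,0,0,0,0],[0,0,0,0,0,0],[0,0,0,0,0,0],[0,0,0,0,0,0],[0,0,0,0,0,0],[0,0,0,0,0,0],[0,0,0,0,0,0]]' 1 && python3 -m pendant '[[0,0,-0.5,0,0,0],[0,0,-1.5,0,0,0],[0,0,-3,0,0,0],[0,0,-5,0,0,0],[0,0,-8,0,0,0],[0,0,-11,0,0,0],[0,0,-14,0,0,0],[0,0,-16,0,0,0]]' && python3 -m pendant '[[0,-3,0,0,0,0],[0,-7,0,0,0,0],[0,-11,0,0,0,0],[0,-15,0,0,0,0],[0,-19,0,0,0,0],[0,-23,0,0,0,0],[0,-27,0,0,0,0],[0,-27,0,0,0,0]]'; python3 -c "
from h import *
st=arm.read_state();print(st['position'])
t=arm.grab_frame('top');s=arm.grab_frame('scene')
cv2.imwrite('pics/c8.png',np.hstack([crop(t,(165,215),130,150,3),crop(s,(478,265),130,150,3)]))"
```

```text
time_s: 19.52
position: [0.5649, 0.22, 0.0387]
eef_rot: [3.141, -0.002, -2.587]
ft_force: [-0.4, -0.5, -0.5]
gripper_width: 1.003
time_s: 20.18
position: [0.5656, 0.2201, 0.2028]
eef_rot: [-3.141, 0.002, -2.587]
ft_force: [-0.5, 0.1, 0.1]
gripper_width: 0.996
time_s: 20.85
position: [0.7097, -0.0157, 0.1982]
eef_rot: [-3.141, -0.002, -2.592]
ft_force: [0.8, 0.0, -0.3]
gripper_width: 0.997
[ 0.70965657 -0.01572274  0.19819329]
```

View pics/c8.png

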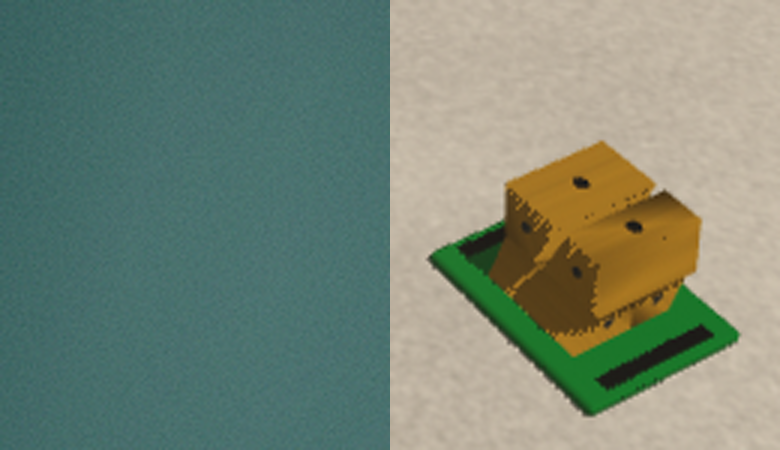

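```bash
python3 -m pendant '[[3,-1,0,0,0,0],[7,-3,0,0,0,0],[11,-6,0,0,0,0],[15,-9,0,0,0,0],[19,-12,0,0,0,0],[23,-15,0,0,0,0],[25,-17,0,0,0,0],[25,-17,0,0,0,0]]'; python3 - <<'E'
from h import *
t=arm.grab_frame('top')
cv2.imwrite('pics/c9.png',np.hstack([crop(t,(165,215),130,150,3),cv2.resize(t[:,:,::-1],(600,450))])[:, :800])
u=np.array([np.cos(np.radians(31.7)),np.sin(np.radians(31.7))])
for k,px in(("D",(494,265.3)),("U",(476.7,250.7))):
    d=cast('scene',px,.068)[:2]-[.5805,.2297];print(k,d@u,d@[-u[1],u[0]])
b=mask(arm.grab_frame('scene'),(105,120,40),(125,255,255))[260:325,160:215];print("blue scene",cv2.boundingRect(b))
E
```

```text
time_s: 21.62
position: [0.5825, -0.2878, 0.2]
eef_rot: [-3.141, -0.001, -2.588]
ft_force: [1.2, -0.5, 0.2]
gripper_width: 1.001
D 0.01808906593948123 0.0010040956505358075
U -0.017935552678051796 0.001121652323165205
blue scene (9, 11, 38, 45)
```

View pics/c9.png

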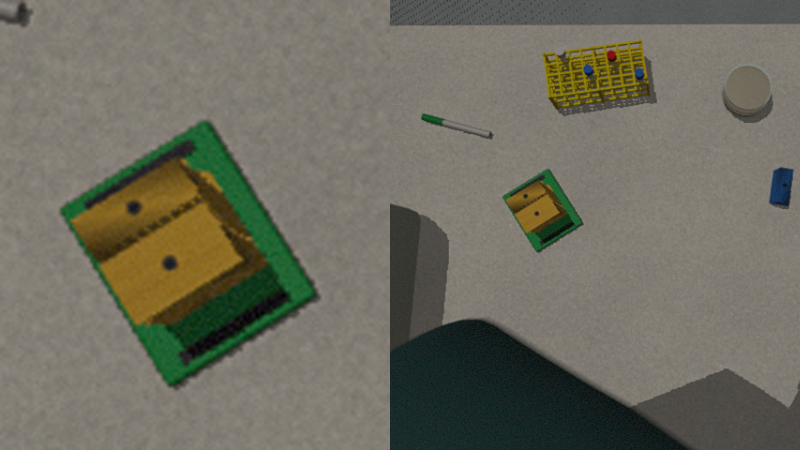

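Both blocks nest on the pair, with top-view dots near (144.7,209) for D and (156.7,227.7) for U. The blue block is still at about (420,200). One last cross-check from the top view, then I hand in.

```bash
python3 - <<'E'
from h import *
u=np.array([np.cos(np.radians(31.7)),np.sin(np.radians(31.7))])
ok=True
for k,px,s in(("D",(144.7,209),1),("U",(156.7,227.7),-1)):
    d=cast('top',px,.068)[:2]-[.5805,.2297];x,y=d@u,d@[-u[1],u[0]];print(k,x,y); ok&=.012<s*x<.024 and abs(y)<.008
if ok: arm.job_done();print("handed in",arm.read_state()["time_s"])
E
```

```text
D 0.016417258173031777 0.0012334235644182966
U -0.019831235036545408 0.0006291775410229981
the job is handed in; nothing more can be done
the job is handed in; nothing more can be done
```

Both brass blocks are on the stack and the job is handed in, at about 22 s of the 51 s allowed; no verdict is reported. I laid the broad-side-down block first, then lowered the broad-side-up block straight down beside it. Both were gripped by their ends and lie crosswise.

| Last check (frame of layer_top) | Scene camera | Top camera |
|---|---|---|
| Broad-side-down block, x / y | +18.1 / +1.0 mm | +16.4 / +1.2 mm |
| Broad-side-up block, x / y | −17.9 / +1.1 mm | −19.8 / +0.6 mm |
| Distance between centres | 36 mm | 36 mm |

- **Disagreement:** the two views differ by about 2 mm in x, which is within the calibration error and well inside the limits.
- **Gap:** 36 mm between centres leaves the slopes about 5 mm apart, since they touch at 31 mm.
- **Height, tilt and angle:** I did not measure these separately at the end. Both blocks touched down at the expected height and look flat and crosswise in the pictures.
- **Blue block:** it looked unmoved by eye in the top view, and I did not measure its shift.
- **Robot:** it was well clear of everything, with the gripper open.

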